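Load a flask cup into the check box through its sprung flap

ROBOT

A 7-joint arm with a two-finger parallel gripper is mounted at the origin on the work surface. World frame = base frame: x ahead of the robot, y to its left, z up, the work surface at z = 0. Lengths are in m, angles in rad, forces in N, time in s.
With the tool pointing down it reaches from about 0.425 to 0.975 m from the base axis. Payload 16.7 kg.
Tool frame: the origin (TCP) lies midway between the tips of the shut fingers; the grasp point (between the pads) lies 19 mm behind it; z points along the fingers, y is the line along which they close (so a half turn about z gives the same grasp; the last joint's range is limited). The gripper opens to 85 mm and grips with 20 to 120 N. Pads are 22 mm wide; open, the fingers measure 114 mm over their backs; the gripper's body (76 mm by 85 mm) begins 54 mm behind the grasp point. The pads swing forward as they close: fully open they stand 13 mm farther back than shut.
Start: joints at [0.979, 0.426, 0.074, 1.606, -0.034, 1.111, -0.067], TCP at [0.289, -0.61, 0.231] pointing down, gripper open.
Joint ranges: [-2.85, 2.85], [-0.5, 2.14], [-1.23, 1.37], [0.21, 2.46], [-1.02, 4.16], [0.16, 2.05], [-2.73, 2.73]. Speed limits (rad/s): [1.89, 1.89, 2.39, 2.39, 3.01, 3.01, 3.01].

INTERFACE

Orientations are given as a 3x3 rotation matrix whose columns are the frame's x, y, z axes.
In Python, from workcell import arm gives the robot as it stands.
- The arm moves only by the shell command python3 drive.py 'ROWS' [OPENING] [FORCE]. ROWS is a JSON list that holds a single list of rows (three levels of brackets), with 1 to 5 rows, each of 6 numbers: dx, dy, dz in units of 25 mm, then a rotation vector rx, ry, rz in units of 0.2 rad; each row is the pose to reach, as a shift and turn from the pose commanded when the command began, along the tool's axes at that moment; what a row does not reach only later rows make up. A row lasts 1/10 s, in which the tool goes at most 0.05 m and 0.15 rad, less where a joint would pass 70% of its speed; a pose out of reach is approached as far as the arm can. OPENING is the finger opening in m, set as the command begins (- or left out keeps the last). The fingers move at their own pace and stop on an object; FORCE is the grip in N (left out, the last holds). Time passes only in rows, so rows that do not move let the fingers close. It prints the time, the measured TCP pose, the force, the opening and the grip force at its end. Input that does not fit is refused with a message, and nothing moves.
- arm.sense(): the state, without advancing time (a new reading comes with each control period).
- arm.capture(name): name is "scene" or "top" or "wrist"; returns (picture, depth): 384x512x3 uint8, red, green, blue; 384x512 float32, m along the optical axis (not along the pixel's ray), 0 where there is no reading.
- arm.camera_info(name): a dict with "intrinsics" (3x3 intrinsics, pixels), "R" (3x3) and "t" (3): a world point X has camera coordinates R X + t. Camera axes: x right, y down, z forward; pixel columns grow to the right and rows downward; lengths in m; the calibration is good to about 2 mm. A picture is of the moment at which its call begins: read the wrist's pose just before it. camera_info takes no time and is no camera call; for the wrist camera it gives the pose at the moment of the call.
- arm.sign_off(): hands the job in; it is judged then, once.
The state is a dict: "t": time; "q": joint angles; "joint_vel": joint speeds; "joint_efforts": joint torques, N m; "tcp_pos": TCP position; "eef_rot": TCP orientation; "contact_force": force on the tool from outside, world axes, zero at the start; "ft_torque": the same for the moment, N m; "gripper_width": finger opening in m; "gripper_force": force on a finger pad.
Only numpy, scipy, OpenCV 4.12 (cv2) and the standard library are available. Lean on these libraries where they do the work, as an engineer would, in place of code of your own. Each camera call takes 0.05 s, during which the arm holds its last target. There are 200 camera calls.

TASK

With the push bar (the black one with the upright wooden grip), not with the fingers, push the small steel cup along the sill and through the sprung flap of the check box until it is gently pressed home against the soft sprung buffer inside, whose depth is not known: feel for the buffer, press it in a little but never hard, and hold for a moment. Then draw the bar back out so that the flap falls fully shut behind the cup, with the cup still resting against the buffer, and stand the bar back on the bench, upright and off the box's base plate. Leave everything else where it is.

Things in the scene. Friction and masses are not known exactly. Their poses are not given: they have to be found in the camera images.
- checkbox: Fixed grey check box with a clear roof. Origin: on the bench (z = 0) below the flap, mid-tunnel; x points into the tunnel (pushing direction), y across, z up. Base plate 6 mm thick, x -140 to +205 mm, 130 mm wide; its top is the floor of sill and tunnel. Tunnel: x 0 to 205 mm, inside 70 mm wide, walls 8 mm, roof 66 to 71 mm high; lintel at the mouth 60 to 72 mm high, x -9 to +1 mm.
- sill (a point): Middle of the sill's floor, 70 mm in front of the flap (x = -70 mm of the box), 6 mm above the bench. The sill is open above and runs from x = -140 to 0 mm between two straight guides, inner faces at y = -35 and +35 mm, 8 mm thick, tops 26 mm above the bench.
- flap (a joint): Angle (rad) of the aluminium flap, 64 mm wide, hung across the tunnel mouth from a hinge 60 mm above the bench: 0 = shut, up to 1.45 as its lower edge, 52 mm from the hinge, swings inward (never outward). A weak spring shuts it; it resists the cup by 1 to 5 N. It can close only once the cup's near side is over 54 mm inside. It slides over the bar as the bar goes in and out.
- stopper: The stop unit in the tunnel's end; origin on the tunnel floor at x = 205 mm of the box. It carries a sprung buffer with a flat rubber face, 40 mm wide, 9 to 35 mm above the bench, square to the tunnel, clamped at an unreported depth: free face at x = 122 to 154 mm of the box. Feel for it: it yields 1 mm per newton; 4 to 8 N above the force that slides the cup is home; 3 N is enough, 14 N too hard.
- cup: The small steel base cup of a flask, 60 mm in diameter, 36 mm high, 0.14 to 0.24 kg, standing mouth down (flat closed top up) on the sill between the guides in front of the flap. Origin: centre of its underside (6 mm above the bench as it stands on the plate), z up.
- pusher: The push bar, 0.25 kg: black plastic bar 28 mm wide (y), 30 mm high, with an upright wooden grip. Origin: underside of the bar, below the middle of the grip. The bar runs along x from -35 mm (heel) to +155 mm (flat pushing end). The grip, 34 mm long (x), 20 mm wide (y), rises from 30 to 82 mm above the underside: take it across y from above. It stands on the bench beside the box.
- lid_a: loose steel flask lid, disc 86 mm across, 10 mm thick, lying on the bench; leave alone. Origin: centre of underside.
- lid_b: another loose steel lid, the same; leave alone.
- lid_c: another loose steel lid, the same; leave alone.
- big_cup: larger open steel cup, 72 mm in diameter, 55 mm high, standing on the bench; leave alone. Origin: centre of underside.
- flask: tall steel flask, 70 mm in diameter, 200 mm high, standing on the bench; leave alone. Origin: centre of underside.
- spanner: steel spanner lying on the bench; leave alone. Origin: underside, mid-length.
- collar: loose brass collar, 68 mm across, 22 mm high, lying on the bench; leave alone. Origin: centre of underside.

How it is judged:
By the outcome, as a careful person would: the job done as asked, in the order asked, and still so for the second after the job is handed in, with the robot touching nothing.
It also fails if it takes over 58 s, if anything falls off the work surface, if the arm or the gripper's body presses on something with over 40 N, if the wrist force passes 120 N, or if a joint passes its speed limit or range.

## Working session

There is one attempt and no reset: what is moved stays moved. The work goes in short steps, Python scripts to look and compute and a shell command to move; the robot and the scene stay as the last step left them, time stands still between calls to the robot, and variables do not carry over. Pictures are saved under pics/ and viewed, at most 13 in all, crops included, and the job is handed in when it is done.

```bash
ls; mkdir -p pics
python3 - <<'E'
from workcell import arm
import cv2,numpy as np
s=arm.sense();print(s['t'],s['tcp_pos'],s['eef_rot'],s['gripper_width'])
for n in("top","scene"):
    p,d=arm.capture(n);cv2.imwrite(f'pics/{n}0.png',p[:,:,::-1]);np.save(f'pics/{n}0.npy',d)
    c=arm.camera_info(n);print(n,c)
E
```

```text
drive.py
pics
workcell.py
0.0 [ 0.2890053  -0.60953125  0.23058826] [[ 9.03582192e-01  4.28414263e-01 -6.63985496e-04]
 [ 4.28414764e-01 -9.03581472e-01  1.14597290e-03]
 [-1.09013857e-04 -1.31994189e-03 -9.99999123e-01]] 0.0854456048122953
top {'intrinsics': array([[368.93316496,   0.        , 252.02574432],
       [  0.        , 368.93316496, 190.1225961 ],
       [  0.        ,   0.        ,   1.        ]]), 'R': array([[ 0.07211732, -0.99739491, -0.00157831],
       [-0.97303888, -0.07000849, -0.21975931],
       [ 0.21907632,  0.01738421, -0.97555284]]), 't': array([-0.09874817,  0.52644059,  0.92660758])}
scene {'intrinsics': array([[368.47210049,   0.        , 252.09484303],
       [  0.        , 368.47210049, 194.09405217],
       [  0.        ,   0.        ,   1.        ]]), 'R': array([[-0.87632038,  0.48172419, -0.00209577],
       [ 0.36335347,  0.65811939, -0.65943394],
       [-0.31628601, -0.57863691, -0.7517596 ]]), 't': array([ 0.48545725, -0.07341307,  1.19418088])}
```

View pics/top0.png

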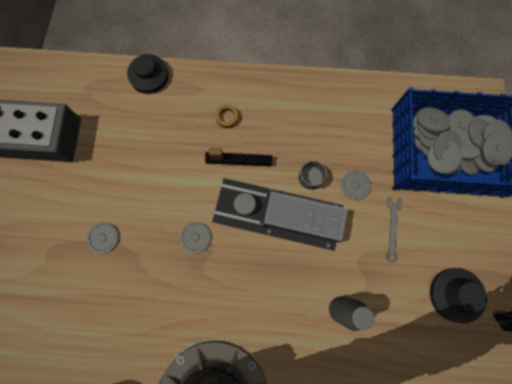

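View pics/scene0.png

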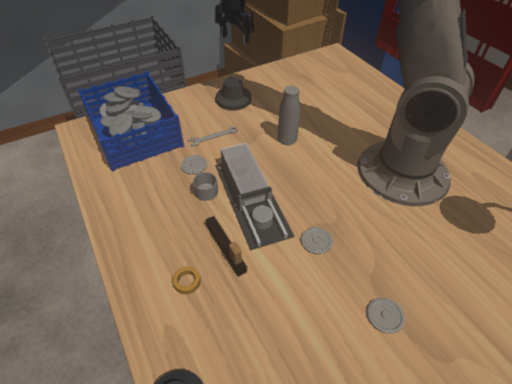

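The top view shows the pusher at about (205–272, 158) with its grip at (215,154). The cup is at (245,203) and the box runs from about (215,200) to (345,228), entered from the left. Next I'll get coarse positions.

```bash
cat > h.py <<'E'
import numpy as np,cv2
from workcell import arm
def ray(n,uv,z,c=None):
    c=c or arm.camera_info(n);K,R,t=c['intrinsics'],np.array(c['R']),np.array(c['t'])
    uv=np.atleast_2d(uv).astype(float);o=-R.T@t
    d=np.c_[(uv[:,0]-K[0,2])/K[0,0],(uv[:,1]-K[1,2])/K[1,1],np.ones(len(uv))]@R
    return o+d*((z-o[2])/d[:,2])[:,None]
E
python3 - <<'E'
from h import *
np.set_printoptions(precision=4,suppress=True)
p=cv2.imread('pics/top0.png');
print('grip',ray('top',(215,154),.082),'bar ends',ray('top',[(206,157),(272,160)],.03))
print('cup',ray('top',(245,203),.042),'plate',ray('top',[(222,180),(213,225),(348,207),(338,248)],.006))
c=arm.camera_info('wrist');R=np.array(c['R']);o=-R.T@c['t'];s=arm.sense();E=s['eef_rot']
print('wristcam in tool',E.T@(o-s['tcp_pos']),'axes',E.T@R.T, c['intrinsics'])
E
```

```text
grip [[0.6182 0.0445 0.082 ]] bar ends [[ 0.6243  0.0756  0.03  ]
 [ 0.6288 -0.1097  0.03  ]]
cup [[ 0.499 -0.044  0.042]] plate [[ 0.5672  0.0273  0.006 ]
 [ 0.4379  0.0405  0.006 ]
 [ 0.5151 -0.3299  0.006 ]
 [ 0.3999 -0.3045  0.006 ]]
wristcam in tool [ 0.0833  0.0004 -0.1431] axes [[ 0.0004 -0.9459 -0.3245]
 [ 1.      0.0005 -0.0004]
 [ 0.0006 -0.3245  0.9459]] [[335.6666   0.     256.7161]
 [  0.     335.6666 187.2706]
 [  0.       0.       1.    ]]
```
Camera at +x tool by 83mm, tilted toward TCP. Bar x axis direction ≈ (0.0045,-0.185)→ near -y world. Bar yaw about -88.6deg. Grasp y-tool across the bar y, so tool x along ±bar x. Currently tool x = (0.904,0.428). Need tool x = ±(0,-1) approx. Tool x → (0,-1): rotate from 25.4° to -88.6 (−114°) or to +91.4 (+66°). q7=-0.067. Range ±2.73. After grasp, need tool rotate for push: box direction x ≈ (-0.18ish,-.98) i.e. yaw about -101°. Choose by camera view: with tool x = bar +x (yaw -90): camera is ahead of the grip over the bar, and would look at cup/flap. Otherwise tool x = -bar x; camera behind the grip looking forward at tilt... camera looks toward TCP and past. The view of camera: FOV 75° wide; either sees. Also gripper reach: grip end position. Pushing: bar front at x=155 from grip. Buffer contact: cup far side at e.g. 140, near side at 80, bar tip at 80, grip at x=-75 of box. Gripper body: begins 54mm behind grasp point; grasp at z~ 6+? Bar rides on sill floor or slightly above (z=8mm). Grip top at 82+8=90, grasp z ~ 70 → body at 124 above; tunnel roof at 72. Fine. Fingers 114mm wide over backs open; closed on 20mm: ~50mm over backs, in sill with guides tops 26mm; finger tips at z=grasp-19 = 51 . OK. Camera at +x 83, z -143: at height ~200, fine; box x=8..; fine.

The manual's scale: shifts go in units of 25 mm and turns go in units of 0.2 rad. Converting my numbers, 0.18 m is 7.2, -0.154 m is -6.16.

```bash
python3 drive.py '[[[1.44, -1.24, -0.4, 0, 0, 0], [2.88, -2.48, -0.8, 0, 0, 0], [4.32, -3.72, -1.2, 0, 0, 0], [5.76, -4.96, -1.6, 0, 0, 0], [7.2, -6.16, -2, 0, 0, 0]]]'
python3 drive.py '[[[1.44, -1.24, 0, 0, 0, 0], [2.88, -2.48, 0, 0, 0, 0], [4.32, -3.72, 0, 0, 0, 0], [5.76, -4.96, 0, 0, 0, 0], [7.2, -6.16, 0, 0, 0, 0]]]'
python3 drive.py '[[[1.44, -1.24, 0, 0, 0, 0], [2.88, -2.48, 0, 0, 0, 0], [4.32, -3.72, 0, 0, 0, 0], [5.76, -4.96, 0, 0, 0, 0], [7.2, -6.16, 0, 0, 0, 0]]]'
python3 drive.py '[[[0, 0, 0, 0, 0, -0.7], [0, 0, 0, 0, 0, -1.4], [0, 0, 0, 0, 0, -2.1], [0, 0, 0, 0, 0, -2.8], [0, 0, 0, 0, 0, -3.5]]]'
python3 drive.py '[[[0, 0, 0, 0, 0, -0.75], [0, 0, 0, 0, 0, -1.5], [0, 0, 0, 0, 0, -2.25], [0, 0, 0, 0, 0, -2.25], [0, 0, 0, 0, 0, -2.25]]]'
```

Run:
```python
from h import *
np.set_printoptions(precision=4,suppress=True)
s=arm.sense();print(s['t'],s['q'],s['tcp_pos'],s['eef_rot'])
p,d=arm.capture('wrist');cv2.imwrite('pics/w1.png',p[:,:,::-1]);np.savez('pics/w1.npz',d=d,**arm.camera_info('wrist'))
```

```text
t: 0.6
tcp_pos: [0.3861, -0.3916, 0.2815]
eef_rot: [[0.904, 0.428, -0.0], [0.428, -0.904, 0.0], [-0.0, -0.0, -1.0]]
contact_force: [1.7, -0.7, -0.0]
gripper_width: 0.0853
gripper_force: 0.0
t: 1.1
tcp_pos: [0.4828, -0.1754, 0.2813]
eef_rot: [[0.904, 0.428, 0.0], [0.428, -0.904, -0.0], [-0.0, 0.0, -1.0]]
contact_force: [1.1, -1.1, -0.1]
gripper_width: 0.0856
gripper_force: 0.0
t: 1.6
tcp_pos: [0.5795, 0.0408, 0.2812]
eef_rot: [[0.904, 0.428, -0.0], [0.428, -0.904, -0.0], [-0.0, -0.0, -1.0]]
contact_force: [0.9, -1.8, 0.1]
gripper_width: 0.0859
gripper_force: 0.0
t: 2.1
tcp_pos: [0.579, 0.0389, 0.281]
eef_rot: [[0.41, 0.912, -0.001], [0.912, -0.41, -0.0], [-0.0, -0.001, -1.0]]
contact_force: [0.4, -0.3, 0.0]
gripper_width: 0.0856
gripper_force: 0.0
t: 2.6
tcp_pos: [0.5791, 0.0387, 0.2811]
eef_rot: [[-0.017, 1.0, -0.0], [1.0, 0.017, 0.0], [0.0, -0.0, -1.0]]
contact_force: [0.6, -0.1, 0.0]
gripper_width: 0.0854
gripper_force: 0.0
2.6 [ 0.2542  0.2726 -0.5217  1.7377  0.146   1.1704 -0.2918] [0.5791 0.0387 0.2811] [[-0.0169  0.9999 -0.0004]
 [ 0.9999  0.0169  0.0001]
 [ 0.0001 -0.0004 -1.    ]]
```

View pics/w1.png

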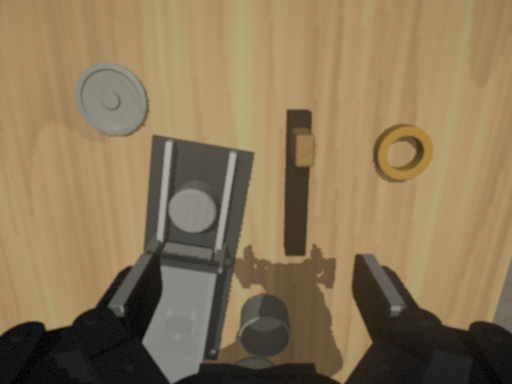

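The wrist view shows the cup's top at about (193,208) between the guides, which run (168,140)–(158,240) and (235,150)–(218,250). The plate's front edge is (153,136)–(253,152). The bar runs from (300,110) to (295,255), with its grip at about (304,147).

```bash
cat > m.py <<'E'
from h import *
np.set_printoptions(precision=4,suppress=True)
p=cv2.imread('pics/w1.png');z=np.load('pics/w1.npz');c={k:z[k] for k in('intrinsics','R','t')}
hsv=cv2.cvtColor(p,cv2.COLOR_BGR2HSV);g=hsv[:,:,2]
def sub(m,x0,y0,x1,y1):
    o=np.zeros_like(m);o[y0:y1,x0:x1]=m[y0:y1,x0:x1];return o
def big(m):
    cs,_=cv2.findContours(m,cv2.RETR_EXTERNAL,cv2.CHAIN_APPROX_NONE);return max(cs,key=cv2.contourArea)
bar=big(sub((g<60).astype(np.uint8)*255,275,95,320,262))
b=cv2.boxPoints(cv2.minAreaRect(bar));w=ray('wrist',b,.03,c);print('bar corners',b,w)
gm=sub(((hsv[:,:,1]>100)&(g>70)&(hsv[:,:,2]<190)).astype(np.uint8)*255,286,122,320,172)
G=big(gm);gb=cv2.boxPoints(cv2.minAreaRect(G));print('grip',gb,ray('wrist',gb,.082,c),hsv[147,304],hsv[147,330],hsv[200,296])
def line(y0,y1,xa,xb):
    P=[]
    for y in range(y0,y1):
        a,bb=int(xa(y)),int(xb(y));r=g[y,a:bb].astype(float);r=np.clip(r-110,0,None)
        if r.sum()>0:P.append(((r*np.arange(a,bb)).sum()/r.sum(),y))
    P=ray('wrist',P,.026,c)[:,:2];v=cv2.fitLine(P.astype(np.float32),cv2.DIST_HUBER,0,.01,.01).ravel();return v,P[0],P[-1]
print('L',line(146,180,lambda y:160-.1*(y-140),lambda y:177-.1*(y-140)))
print('R',line(155,240,lambda y:225-.17*(y-150),lambda y:243-.17*(y-150)))
for y in(150,170,230):print(y,g[y,145:256:1])
print('plate',ray('wrist',[(153,136),(253,152)],.006,c))
cm=sub((g>100).astype(np.uint8)*255,168,183,219,238);C=big(cm);e=cv2.fitEllipse(C);print('cup',e,ray('wrist',e[0],.042,c))
E
python3 m.py; python3 -c "
import cv2;p=cv2.imread('pics/w1.png')[90:280,130:330];cv2.imwrite('pics/w1c.png',cv2.resize(p,None,fx=3,fy=3,interpolation=cv2.INTER_CUBIC))"
```

```text
bar corners [[286. 245.]
 [303. 245.]
 [303. 253.]
 [286. 253.]] [[ 0.6199 -0.0929  0.03  ]
 [ 0.6423 -0.0925  0.03  ]
 [ 0.643  -0.1045  0.03  ]
 [ 0.6204 -0.1049  0.03  ]]
grip [[289. 122.]
 [319. 122.]
 [319. 171.]
 [289. 171.]] [[0.6109 0.075  0.082 ]
 [0.6412 0.0756 0.082 ]
 [0.6452 0.0241 0.082 ]
 [0.6134 0.0236 0.082 ]] [ 17 125 155] [ 17 108 168] [19 97 63]
L (array([0.1595, 0.9872, 0.4681, 0.0103], dtype=float32), array([0.4722, 0.0362]), array([ 0.4655, -0.0056]))
R (array([ 0.1588,  0.9873,  0.5384, -0.0435], dtype=float32), array([0.5497, 0.0264]), array([ 0.5313, -0.0877]))
150 [175 177 177 177 174 156 123  96  83  86  85  85  83  82  82  81  81  83
  85 116 154 171 176 177 175 163 131  96  73  71  67  67  68  76  82  83
  81  85  87  81  82  83  82  82  84  83  79  81  83  82  83  80  83  82
  81  84  85  84  86  83  80  81  82  84  84  83  83  83  84  81  81  82
  83  83  85  83  86  83  83  81  82  83  84  83  87  94 104 114 113 111
 108 102  98 100 108 112 119 121 129 139 145 154 158 161 165 168 169 174
 176 177 179]
170 [177 178 177 169 141 104  84  81  83  81  83  
[... 351 characters left out ...]
  84  82  84  83  83  82  83  94 127 161
 176 179 179]
230 [117  85  76  75  74  78  74  76  77  76  74  88 119 150 164 167 167 158
 130  93  68  61  53  54  59  71  74  76  76  72  77  74  72  75  75  80
  86  94 102 112 121 130 136 137 136 139 137 137 137 136 138 138 135 136
 133 129 118 106  93  76  65  63  56  53  59  63  65  69  70  72  72  81
 108 145 163 166 166 162 147 109  73  61  72  76  81  83  78  80  76  77
  79  80  79  79  87 104 137 164 175 177 178 179 178 177 177 178 175 175
 175 177 177]
plate [[0.449  0.0442 0.006 ]
 [0.5744 0.026  0.006 ]]
cup ((191.61737060546875, 209.79876708984375), (43.4019775390625, 46.570037841796875), 115.24993896484375) [[ 0.5001 -0.0397  0.042 ]]
```

View pics/w1c.png

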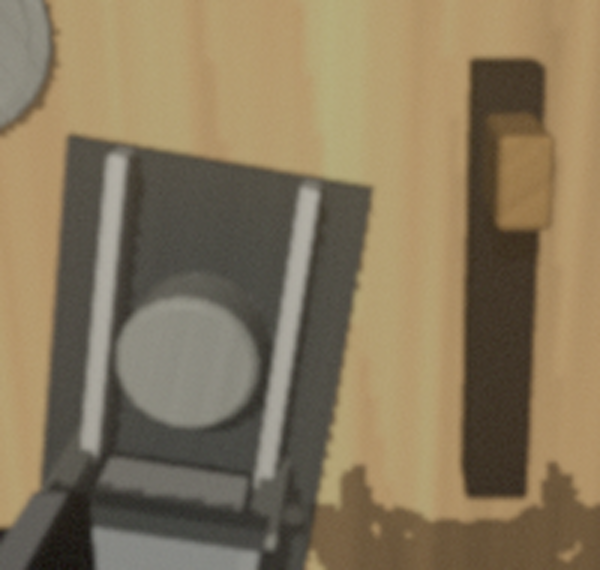

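The crop shows the bar's top right edge (544,78)–(526,495) and lower left edge (471,59)–(463,462). The corners of the grip top are (499,134), (552,134), (548,231) and (497,230). The cup stands between the guides, close to the flap, and the plate's front edge is (70,136)–(371,188).

```bash
cat > m2.py <<'E'
from h import *
np.set_printoptions(precision=4,suppress=True)
z=np.load('pics/w1.npz');c={k:z[k] for k in('intrinsics','R','t')}
f=lambda L,h:ray('wrist',np.array(L)/3.+[130,90],h,c)
print('right top edge',f([(544,78),(526,495)],.03));print('left bottom edge',f([(471,59),(463,462)],0))
G=f([(499,134),(552,134),(548,231),(497,230)],.082);print('grip',G,G.mean(0))
print('plate front',f([(70,136),(371,188)],.006))
u=np.array([-.159,-.9873]);n=np.array([.9873,-.159]) # n = -box y?
n=np.array([-u[1],u[0]])  # box y = z x u
L=np.array([.4681,.0103]);R=np.array([.5384,-.0435])
print('spacing',(L-R)@n);m=(L@n+R@n)/2
F=f([(70,136),(371,188)],.006)[:,:2]@u;print('front u',F)
x0=F.mean()+.14;O=x0*u+m*n;print('box origin',O)
C=np.array([.5001,-.0397]);print('cup in box',(C-O)@u,(C-O)@n)
e=f([(105,480),(250,480)],.06);print('lintel',(e[:,:2]-O)@u)
E
python3 m2.py
```

```text
right top edge [[ 0.6415  0.0752  0.03  ]
 [ 0.6463 -0.1074  0.03  ]]
left bottom edge [[ 0.6157  0.0788  0.    ]
 [ 0.6207 -0.1077  0.    ]]
grip [[0.619  0.0623 0.082 ]
 [0.6371 0.0626 0.082 ]
 [0.6382 0.0284 0.082 ]
 [0.6202 0.0285 0.082 ]] [0.6286 0.0455 0.082 ]
plate front [[0.4495 0.0451 0.006 ]
 [0.5753 0.0252 0.006 ]]
spacing -0.07796138999999996
front u [-0.116  -0.1163]
box origin [ 0.4894 -0.103 ]
cup in box -0.06417530501830788 0.0005417812242938581
lintel [-0.0135 -0.0239]
```

Scaled: 0.05 m is 2, 0.006 m is 0.24, -0.01 rad is -0.05.

```bash
python3 drive.py '[[[0.08, 0.68, 1.2, 0, 0, -0.05], [0.16, 1.36, 2.4, 0, 0, -0.05], [0.24, 2, 3.6, 0, 0, -0.05], [0.24, 2, 5.2, 0, 0, -0.05], [0.24, 2, 6.4, 0, 0, -0.05]]]'
python3 drive.py '[[[0, 0, 1, 0, 0, 0], [0, 0, 2, 0, 0, 0], [0, 0, 2.8, 0, 0, 0], [0, 0, 3.24, 0, 0, 0], [0, 0, 3.24, 0, 0, 0]]]'
python3 drive.py '[[[0, 0, 0, 0, 0, 0], [0, 0, 0, 0, 0, 0], [0, 0, 0, 0, 0, 0], [0, 0, 0, 0, 0, 0], [0, 0, 0, 0, 0, 0]]]' 0.01 60
python3 drive.py '[[[0, 0, 0, 0, 0, 0], [0, 0, 0, 0, 0, 0], [0, 0, 0, 0, 0, 0]]]' 0.01 60
python3 -c "
from h import *
s=arm.sense();print(s['tcp_pos'],s['contact_force'],s['ft_torque'],s['eef_rot'])"
```

```text
t: 3.15
tcp_pos: [0.6286, 0.0461, 0.1189]
eef_rot: [[-0.028, 1.0, -0.002], [1.0, 0.028, -0.0], [-0.0, -0.002, -1.0]]
contact_force: [-0.1, -0.5, -0.3]
gripper_width: 0.0855
gripper_force: 0.0
t: 3.65
tcp_pos: [0.6282, 0.046, 0.039]
eef_rot: [[-0.03, 1.0, -0.002], [1.0, 0.03, -0.0], [-0.0, -0.002, -1.0]]
contact_force: [0.4, -0.6, -0.8]
gripper_width: 0.0854
gripper_force: 0.0
t: 4.15
tcp_pos: [0.6293, 0.0459, 0.041]
eef_rot: [[-0.032, 1.0, 0.001], [1.0, 0.032, -0.0], [-0.0, 0.001, -1.0]]
contact_force: [-1.8, -0.8, 1.2]
gripper_width: 0.0193
gripper_force: 58.7
t: 4.45
tcp_pos: [0.6293, 0.046, 0.041]
eef_rot: [[-0.032, 1.0, 0.001], [1.0, 0.032, -0.0], [-0.0, 0.001, -1.0]]
contact_force: [-1.6, -0.6, 5.8]
gripper_width: 0.0193
gripper_force: 59.1
[0.62931528 0.04599175 0.04096383] [-1.55460733 -0.60526984  5.83067872] [-0.08735291  0.32536684 -0.10561739] [[-3.16072345e-02  9.99500144e-01  6.67108670e-04]
 [ 9.99500365e-01  3.16072593e-02 -2.66791145e-05]
 [-4.77512555e-05  6.65932106e-04 -9.99999777e-01]]
```

```bash
python3 drive.py '[[[0, 0, -0.8, 0, 0, 0], [0, 0, -1.6, 0, 0, 0], [0, 0, -2.4, 0, 0, 0], [0.4, -0.4, -2.4, 0, 0, 0], [1.2, -1.2, -2.4, 0, 0, 0]]]'
python3 drive.py '[[[1, -0.72, 0, 0, 0, 0], [2, -1.44, 0, 0, 0, 0], [2.8, -2.16, 0, 0, 0, 0], [3.44, -2.56, 0, 0, 0, 0.45], [3.44, -2.56, 0, 0, 0, 0.955]]]'
python3 drive.py '[[[0, 0, 0, 0, 0, 0], [0, 0, 0, 0, 0, 0]]]'
python3 - <<'E'
from h import *
np.set_printoptions(precision=4,suppress=True)
s=arm.sense();print(s['t'],s['q'],s['tcp_pos'],s['eef_rot'],s['contact_force'],s['ft_torque'])
p,d=arm.capture('wrist');cv2.imwrite('pics/w2.png',p[:,:,::-1]);np.savez('pics/w2.npz',d=d,**arm.camera_info('wrist'))
E
```

```text
t: 4.95
tcp_pos: [0.5982, 0.0742, 0.1001]
eef_rot: [[-0.029, 1.0, 0.001], [1.0, 0.029, -0.0], [-0.0, 0.001, -1.0]]
contact_force: [-0.6, 1.2, -3.3]
gripper_width: 0.0196
gripper_force: 59.3
t: 5.45
tcp_pos: [0.5286, 0.1618, 0.0997]
eef_rot: [[0.158, 0.987, -0.001], [0.987, -0.158, 0.001], [0.001, -0.002, -1.0]]
contact_force: [-0.5, -0.8, -2.5]
gripper_width: 0.0193
gripper_force: 59.3
t: 5.65
tcp_pos: [0.5309, 0.1589, 0.0998]
eef_rot: [[0.155, 0.988, -0.001], [0.988, -0.155, -0.0], [-0.0, -0.0, -1.0]]
contact_force: [0.1, 0.4, -2.0]
gripper_width: 0.0193
gripper_force: 59.3
5.65 [-0.025   0.4281 -0.4699  1.9686  0.2639  0.8049 -0.799 ] [0.5309 0.1589 0.0998] [[ 0.1553  0.9879 -0.0005]
 [ 0.9879 -0.1553 -0.0004]
 [-0.0005 -0.0005 -1.    ]] [ 0.0918  0.4323 -1.9733] [ 0.1311 -0.0369  0.0532]
```

View pics/w2.png

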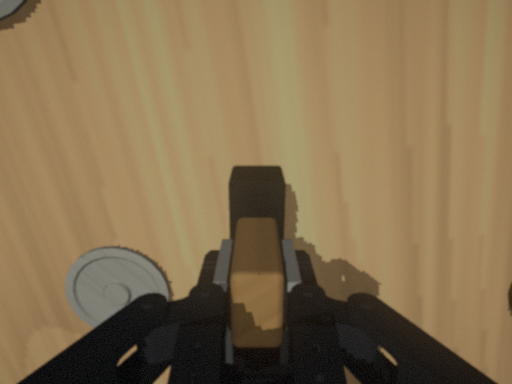

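The bar hangs straight in the fingers, grip top at (257,280), but its front end is out of view. I'll check the alignment from the top and scene cameras.

Run:
```python
from h import *
out=[]
for n,(x,y,w,h) in {'top':(150,130,150,110),'scene':(190,150,150,110)}.items():
    p,d=arm.capture(n);p=p[:,:,::-1];cv2.imwrite(f'pics/{n}2.png',p)
    out.append(cv2.resize(p[y:y+h,x:x+w],(400*1,int(400*h/w)),interpolation=cv2.INTER_CUBIC))
cv2.imwrite('pics/c2.png',np.hstack(out))
```

```text
(no output)
```

View pics/c2.png

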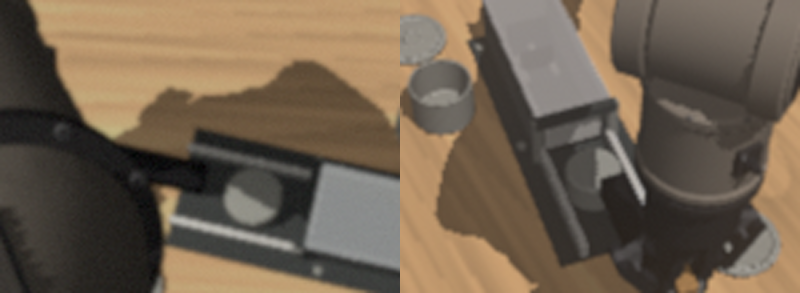

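```bash
python3 drive.py '[[[0, 0, 0.6, 0, 0, -0.015], [0, 0, 1.2, 0, 0, -0.015], [0, 0, 1.6, 0, 0, -0.015], [0, 0, 1.88, 0, 0, -0.015], [0, 0, 2, 0, 0, -0.015]]]' - 90
python3 drive.py '[[[0, 0, 0, 0, 0, 0], [0, 0, 0, 0, 0, 0]]]'
python3 -c "
from h import *
s=arm.sense();print(s['tcp_pos'],s['contact_force'],s['ft_torque'])"
python3 drive.py '[[[-0.16, 0, 0, 0, 0, 0], [-0.32, 0, 0, 0, 0, 0], [-0.48, 0, 0, 0, 0, 0], [-0.64, 0, 0, 0, 0, 0], [-0.8, 0, 0, 0, 0, 0]]]'
python3 drive.py '[[[-0.16, 0, 0, 0, 0, 0], [-0.32, 0, 0, 0, 0, 0], [-0.48, 0, 0, 0, 0, 0], [-0.64, 0, 0, 0, 0, 0], [-0.8, 0, 0, 0, 0, 0]]]'
```

```text
t: 6.3
tcp_pos: [0.5309, 0.1589, 0.0491]
eef_rot: [[0.155, 0.988, -0.001], [0.988, -0.155, -0.0], [-0.0, -0.001, -1.0]]
contact_force: [0.1, -0.8, -2.7]
gripper_width: 0.0189
gripper_force: 89.9
t: 6.5
tcp_pos: [0.5316, 0.1592, 0.0506]
eef_rot: [[0.155, 0.988, 0.0], [0.988, -0.155, 0.0], [0.0, 0.0, -1.0]]
contact_force: [0.3, -0.3, -2.3]
gripper_width: 0.0187
gripper_force: 89.9
[0.53161425 0.15915114 0.05061287] [ 0.27981468 -0.28672381 -2.28292846] [ 0.15682284 -0.02113682 -0.04370683]
t: 7.0
tcp_pos: [0.5283, 0.1388, 0.0505]
eef_rot: [[0.156, 0.988, 0.0], [0.988, -0.156, 0.0], [0.0, 0.0, -1.0]]
contact_force: [0.2, 1.5, -2.5]
gripper_width: 0.0191
gripper_force: 89.9
t: 7.5
tcp_pos: [0.5251, 0.1192, 0.0504]
eef_rot: [[0.155, 0.988, 0.0], [0.988, -0.155, 0.0], [0.0, 0.0, -1.0]]
contact_force: [0.1, 0.8, -2.0]
gripper_width: 0.0192
gripper_force: 90.0
```

Scaled: -0.03 m is -1.2, -0.024 m is -0.96.

```bash
python3 drive.py '[[[-0.24, 0, 0, 0, 0, 0], [-0.48, 0, 0, 0, 0, 0], [-0.72, 0, 0, 0, 0, 0], [-0.96, 0, 0, 0, 0, 0], [-1.2, 0, 0, 0, 0, 0]]]' |egrep 't:|tcp|cont'
python3 drive.py '[[[-0.24, 0, 0, 0, 0, 0], [-0.48, 0, 0, 0, 0, 0], [-0.72, 0, 0, 0, 0, 0], [-0.96, 0, 0, 0, 0, 0], [-1.2, 0, 0, 0, 0, 0]]]'|egrep 't:|tcp|cont'
python3 drive.py '[[[-0.24, 0, 0, 0, 0, 0], [-0.48, 0, 0, 0, 0, 0], [-0.72, 0, 0, 0, 0, 0], [-0.96, 0, 0, 0, 0, 0], [-1.2, 0, 0, 0, 0, 0]]]'|egrep 't:|tcp|cont'
python3 - <<'E'
from h import *
out=[]
for n,(x,y,w,h) in {'top':(170,130,180,132),'scene':(190,130,150,110)}.items():
    p,d=arm.capture(n);p=p[:,:,::-1];cv2.imwrite(f'pics/{n}3.png',p)
    out.append(cv2.resize(p[y:y+h,x:x+w],(400,293),interpolation=cv2.INTER_CUBIC))
cv2.imwrite('pics/c3.png',np.hstack(out))
E
```

```text
t: 8.0
tcp_pos: [0.5206, 0.0899, 0.0505]
eef_rot: [[0.155, 0.988, 0.001], [0.988, -0.155, 0.001], [0.001, 0.0, -1.0]]
contact_force: [0.5, 6.5, -1.2]
t: 8.5
tcp_pos: [0.5159, 0.0602, 0.0505]
eef_rot: [[0.155, 0.988, 0.0], [0.988, -0.155, 0.001], [0.001, 0.0, -1.0]]
contact_force: [1.7, 5.8, -0.2]
t: 9.0
tcp_pos: [0.5111, 0.0301, 0.0503]
eef_rot: [[0.155, 0.988, 0.0], [0.988, -0.155, 0.0], [0.0, 0.0, -1.0]]
contact_force: [0.4, 4.0, -1.5]
```

View pics/c3.png

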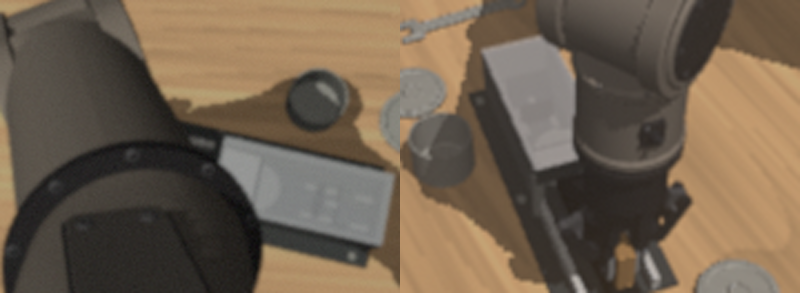

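The top crop shows the cup through the clear roof at about (265,185), well inside the mouth. Next I'll approach slowly and feel for the buffer.

```bash
python3 drive.py '[[[-0.24, 0, 0, 0, 0, 0], [-0.48, 0, 0, 0, 0, 0], [-0.72, 0, 0, 0, 0, 0], [-0.96, 0, 0, 0, 0, 0], [-1.2, 0, 0, 0, 0, 0]]]' |egrep 't:|tcp|cont'
python3 drive.py '[[[-0.04, 0, 0, 0, 0, 0], [-0.08, 0, 0, 0, 0, 0], [-0.12, 0, 0, 0, 0, 0], [-0.16, 0, 0, 0, 0, 0], [-0.2, 0, 0, 0, 0, 0]]]'|egrep 't:|tcp_|cont'
python3 drive.py '[[[-0.04, 0, 0, 0, 0, 0], [-0.08, 0, 0, 0, 0, 0], [-0.12, 0, 0, 0, 0, 0], [-0.16, 0, 0, 0, 0, 0], [-0.2, 0, 0, 0, 0, 0]]]'|egrep 't:|tcp_|cont'
python3 -c "
from h import *
s=arm.sense();print(s['tcp_pos'],s['contact_force'],s['ft_torque'])"
```

```text
t: 9.6
tcp_pos: [0.5063, 0.0002, 0.0503]
eef_rot: [[0.156, 0.988, -0.0], [0.988, -0.156, -0.0], [-0.0, -0.0, -1.0]]
contact_force: [0.7, 2.5, -3.9]
t: 10.1
tcp_pos: [0.5057, -0.0039, 0.0503]
eef_rot: [[0.155, 0.988, 0.0], [0.988, -0.155, 0.0], [0.0, -0.0, -1.0]]
contact_force: [-0.4, 2.6, -4.9]
t: 10.6
tcp_pos: [0.505, -0.0091, 0.0503]
eef_rot: [[0.155, 0.988, 0.0], [0.988, -0.155, 0.0], [0.0, 0.0, -1.0]]
contact_force: [0.8, 1.7, -5.5]
[ 0.50495863 -0.00906548  0.05034711] [ 0.79853332  1.70736218 -5.48595217] [ 0.94449865 -0.17123167  0.00379583]
```

```bash
python3 drive.py '[[[-0.04, 0, 0, 0, 0, 0], [-0.08, 0, 0, 0, 0, 0], [-0.12, 0, 0, 0, 0, 0], [-0.16, 0, 0, 0, 0, 0]]]'|egrep 'tcp_|cont'
python3 drive.py '[[[-0.04, 0, 0, 0, 0, 0], [-0.08, 0, 0, 0, 0, 0], [-0.12, 0, 0, 0, 0, 0], [-0.12, 0, 0, 0, 0, 0]]]'|egrep 'tcp_|cont'
```

```text
tcp_pos: [0.5043, -0.013, 0.0503]
contact_force: [-0.0, 2.8, -5.4]
tcp_pos: [0.5039, -0.016, 0.0503]
contact_force: [0.7, 0.6, -5.1]
```

```bash
python3 drive.py '[[[-0.04, 0, 0, 0, 0, 0], [-0.08, 0, 0, 0, 0, 0], [-0.12, 0, 0, 0, 0, 0], [-0.12, 0, 0, 0, 0, 0]]]'|egrep 'tcp_|cont'
```

```text
tcp_pos: [0.5035, -0.0187, 0.0504]
contact_force: [1.4, 4.0, -5.3]
```

```bash
python3 drive.py '[[[-0.04, 0, 0, 0, 0, 0], [-0.08, 0, 0, 0, 0, 0], [-0.12, 0, 0, 0, 0, 0], [-0.12, 0, 0, 0, 0, 0]]]'|egrep 'tcp_|cont'
```

```text
tcp_pos: [0.5032, -0.0212, 0.0505]
contact_force: [0.7, 7.2, -4.4]
```

```bash
for i in 1 2 3; do python3 drive.py '[[[0, 0, 0, 0, 0, 0]]]'|egrep 'tcp_|cont'; done; python3 drive.py '[[[-0.04, 0, 0, 0, 0, 0], [-0.04, 0, 0, 0, 0, 0]]]'|egrep 'tcp_|cont'; for i in 1 2 3; do python3 drive.py '[[[0, 0, 0, 0, 0, 0]]]'|egrep 'tcp_|cont'; done
```

```text
tcp_pos: [0.5032, -0.0212, 0.0505]
contact_force: [0.9, 6.7, -3.7]
tcp_pos: [0.5033, -0.0212, 0.0505]
contact_force: [0.9, 6.8, -4.1]
tcp_pos: [0.5032, -0.0212, 0.0505]
contact_force: [0.9, 6.9, -3.6]
tcp_pos: [0.5031, -0.022, 0.0505]
contact_force: [0.7, 7.9, -2.8]
tcp_pos: [0.5031, -0.022, 0.0505]
contact_force: [0.4, 7.9, -3.2]
tcp_pos: [0.5031, -0.022, 0.0505]
contact_force: [1.0, 8.1, -2.7]
tcp_pos: [0.5032, -0.022, 0.0505]
contact_force: [0.7, 7.7, -3.5]
```

```bash
python3 drive.py '[[[0, 0, 0, 0, 0, 0], [0, 0, 0, 0, 0, 0], [0, 0, 0, 0, 0, 0], [0, 0, 0, 0, 0, 0], [0, 0, 0, 0, 0, 0]]]'|egrep 'tcp_|cont'
for i in 1 2; do python3 drive.py '[[[0.04, 0, 0, 0, 0, 0], [0.08, 0, 0, 0, 0, 0], [0.12, 0, 0, 0, 0, 0], [0.16, 0, 0, 0, 0, 0], [0.2, 0, 0, 0, 0, 0]]]'|egrep 'tcp_|cont';done
python3 drive.py '[[[0.08, 0, 0, 0, 0, 0], [0.16, 0, 0, 0, 0, 0], [0.28, 0, 0, 0, 0, 0], [0.44, 0, 0, 0, 0, 0], [0.64, 0, 0, 0, 0, 0]]]'|egrep 'tcp_|cont'
python3 drive.py '[[[0.24, 0, 0, 0, 0, 0], [0.48, 0, 0, 0, 0, 0], [0.72, 0, 0, 0, 0, 0], [0.96, 0, 0, 0, 0, 0], [1.2, 0, 0, 0, 0, 0]]]'|egrep 'tcp_|cont'
python3 drive.py '[[[0.24, 0, 0, 0, 0, 0], [0.48, 0, 0, 0, 0, 0], [0.72, 0, 0, 0, 0, 0], [0.96, 0, 0, 0, 0, 0], [1.2, 0, 0, 0, 0, 0]]]'|egrep 'tcp_|cont'
python3 drive.py '[[[0.32, 0, 0, 0, 0, 0], [0.64, 0, 0, 0, 0, 0], [0.96, 0, 0, 0, 0, 0], [1.28, 0, 0, 0, 0, 0], [1.6, 0, 0, 0, 0, 0]]]'|egrep 't:|tcp_|cont'
```

```text
tcp_pos: [0.5031, -0.022, 0.0505]
contact_force: [1.0, 7.6, -2.8]
tcp_pos: [0.5034, -0.0182, 0.0503]
contact_force: [0.8, -0.4, -6.5]
tcp_pos: [0.5043, -0.0129, 0.0503]
contact_force: [-0.4, -0.8, -5.6]
tcp_pos: [0.5069, 0.0032, 0.0504]
contact_force: [0.6, -0.9, -5.1]
tcp_pos: [0.5116, 0.0333, 0.0503]
contact_force: [1.4, 2.2, -6.1]
tcp_pos: [0.5163, 0.0624, 0.0504]
contact_force: [0.7, 0.3, -3.1]
t: 16.5
tcp_pos: [0.5225, 0.1024, 0.0503]
eef_rot: [[0.155, 0.988, 0.0], [0.988, -0.155, 0.0], [0.0, -0.0, -1.0]]
contact_force: [0.1, 0.1, -3.7]
```

```bash
python3 drive.py '[[[0, 0, -0.6, 0, 0, 0], [0, 0, -1.2, 0, 0, 0], [0, 0, -1.8, 0, 0, 0], [0, 0, -2.4, 0, 0, 0], [0, 0.4, -2.4, 0, 0, 0]]]'|egrep 'tcp_|cont'
python3 drive.py '[[[0, 0.8, 0, 0, 0, 0], [0, 1.8, 0, 0, 0, 0], [0, 2.8, 0, 0, 0, 0], [0, 3.6, 0, 0, 0, 0], [0, 4.16, 0, 0, 0, 0]]]'|egrep 'tcp_|cont'
python3 drive.py '[[[-0.4, 0, 0, 0, 0, -0.3], [-0.8, 0, 0, 0, 0, -0.6], [-1.2, 0, 0, 0, 0, -0.935], [-1.56, 0, 0, 0, 0, -0.935], [-1.56, 0, 0, 0, 0, -0.935]]]'|egrep 'tcp_|cont|eef'
python3 drive.py '[[[0, 0, 0.8, 0, 0, 0], [0, 0, 1.6, 0, 0, 0], [0, 0, 2.2, 0, 0, 0], [0, 0, 2.56, 0, 0, 0], [0, 0, 2.56, 0, 0, 0]]]'|egrep 'tcp_|cont|eef'
python3 - <<'E'
from h import *
out=[]
for n,(x,y,w,h) in {'top':(170,130,180,132),'scene':(170,130,180,132)}.items():
    p,d=arm.capture(n);p=p[:,:,::-1];cv2.imwrite(f'pics/{n}4.png',p)
    out.append(cv2.resize(p[y:y+h,x:x+w],(400,293),interpolation=cv2.INTER_CUBIC))
cv2.imwrite('pics/c4.png',np.hstack(out))
E
```

```text
tcp_pos: [0.5331, 0.1001, 0.1132]
contact_force: [-0.5, -0.5, -3.0]
tcp_pos: [0.6367, 0.0829, 0.11]
contact_force: [-0.9, -0.6, -2.7]
tcp_pos: [0.629, 0.0433, 0.1101]
eef_rot: [[-0.027, 1.0, -0.0], [1.0, 0.027, -0.001], [-0.001, -0.0, -1.0]]
contact_force: [0.1, 0.6, -2.3]
tcp_pos: [0.6284, 0.0456, 0.0452]
eef_rot: [[-0.031, 1.0, -0.002], [1.0, 0.031, 0.0], [0.0, -0.002, -1.0]]
contact_force: [-0.5, 0.5, -3.1]
```

View pics/c4.png

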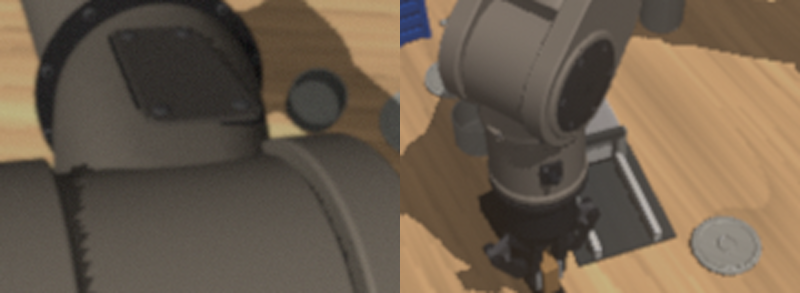

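Both views are mostly hidden by the arm. The scene crop shows the sill empty and the bar clear of the plate. I'll set the bar down by feel.

```bash
python3 drive.py '[[[0, 0, 0.04, 0, 0, 0], [0, 0, 0.08, 0, 0, 0], [0, 0, 0.12, 0, 0, 0], [0, 0, 0.12, 0, 0, 0]]]'|egrep 'tcp_|cont'
python3 drive.py '[[[0, 0, 0.04, 0, 0, 0], [0, 0, 0.06, 0, 0, 0], [0, 0, 0.06, 0, 0, 0]]]'|egrep 'tcp_|cont'
```

```text
tcp_pos: [0.629, 0.0454, 0.0435]
contact_force: [-0.6, -0.3, -3.0]
tcp_pos: [0.6289, 0.0454, 0.0418]
contact_force: [0.6, 0.5, -2.9]
```

Scaled: 0.001 m is 0.04, 0.0005 m is 0.02.

```bash
python3 drive.py '[[[0, 0, 0.02, 0, 0, 0], [0, 0, 0.04, 0, 0, 0], [0, 0, 0.04, 0, 0, 0]]]'|egrep 'tcp_|cont'
python3 drive.py '[[[0, 0, 0.02, 0, 0, 0], [0, 0, 0.02, 0, 0, 0], [0, 0, 0.02, 0, 0, 0]]]'|egrep 'tcp_|cont'
```

```text
tcp_pos: [0.629, 0.0455, 0.041]
contact_force: [-1.5, 0.2, 2.1]
tcp_pos: [0.629, 0.0455, 0.041]
contact_force: [-4.7, -1.0, 10.9]
```

Scaled: -0.17 m is -6.8, -0.13 m is -5.2.

```bash
python3 drive.py '[[[0, 0, 0, 0, 0, 0], [0, 0, 0, 0, 0, 0], [0, 0, 0, 0, 0, 0], [0, 0, 0, 0, 0, 0], [0, 0, 0, 0, 0, 0]]]' 0.085|egrep 'tcp_|cont|width'
python3 drive.py '[[[0, 0, -0.8, 0, 0, 0], [0, 0, -2, 0, 0, 0], [0, 0, -3.6, 0, 0, 0], [0, 0, -5.2, 0, 0, 0], [0, 0, -6.8, 0, 0, 0]]]'|egrep 'tcp_|cont'
python3 drive.py '[[[0.4, 0, -1.6, 0, 0, 0], [2, 0, -2.4, 0, 0, 0], [3.6, 0, -2.8, 0, 0, 0], [5.2, 0, -2.8, 0, 0, 0], [5.2, 0, -2.8, 0, 0, 0]]]'|egrep 't:|tcp_|cont'
python3 - <<'E'
from h import *
out=[]
p,d=arm.capture('wrist');p=p[:,:,::-1];cv2.imwrite('pics/w5.png',p);out.append(cv2.resize(p,(400,300)))
for n,(x,y,w,h) in {'scene':(170,130,180,135)}.items():
    p,d=arm.capture(n);p=p[:,:,::-1];cv2.imwrite(f'pics/{n}5.png',p)
    out.append(cv2.resize(p[y:y+h,x:x+w],(400,300),interpolation=cv2.INTER_CUBIC))
p,d=arm.capture('top');cv2.imwrite('pics/top5.png',p[:,:,::-1])
cv2.imwrite('pics/c5.png',np.hstack(out))
E
```

```text
tcp_pos: [0.6289, 0.0454, 0.0403]
contact_force: [-0.2, -0.4, -0.2]
gripper_width: 0.0851
tcp_pos: [0.6287, 0.0454, 0.2119]
contact_force: [0.1, 0.0, 0.4]
t: 21.4
tcp_pos: [0.6235, 0.1821, 0.281]
eef_rot: [[-0.038, 0.999, 0.0], [0.999, 0.038, 0.003], [0.003, 0.001, -1.0]]
contact_force: [-0.0, -0.5, -0.0]
```

View pics/c5.png

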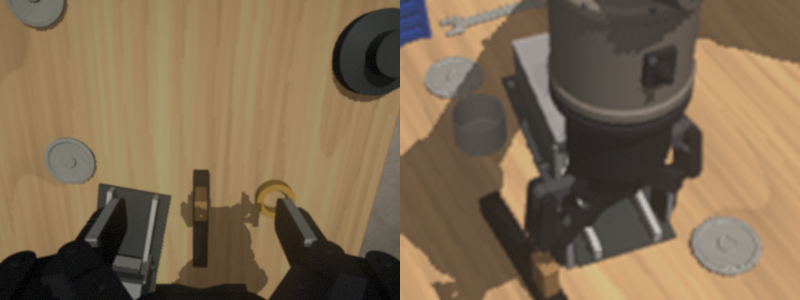

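The bar stands on the bench beside the box, wrist half (201,218). The sill is empty. Next I'll look at the cup and flap through the clear roof.

Scaled: -0.2 m is -8, -0.1 m is -4.

```bash
python3 drive.py '[[[-1.6, -0.8, 0, 0, 0, 0], [-3.2, -1.6, 0, 0, 0, 0], [-4.8, -2.4, 0, 0, 0, 0], [-6.4, -3.2, 0, 0, 0, 0], [-8, -4, 0, 0, 0, 0]]]'|egrep 't:|tcp_|cont'
python3 - <<'E'
from h import *
out=[]
p,d=arm.capture('wrist');p=p[:,:,::-1];cv2.imwrite('pics/w6.png',p);out.append(cv2.resize(p[110:374,100:452],(400,300)))
p=cv2.imread('pics/top5.png');
p,d=arm.capture('scene');p=p[:,:,::-1];out.append(cv2.resize(p[130:265,170:350],(400,300),interpolation=cv2.INTER_CUBIC))
cv2.imwrite('pics/c6.png',np.hstack(out))
E
```

```text
t: 22.05
tcp_pos: [0.5299, -0.0308, 0.2803]
eef_rot: [[-0.028, 1.0, 0.0], [1.0, 0.028, -0.0], [-0.0, 0.0, -1.0]]
contact_force: [0.9, -0.8, 0.1]
```

View pics/c6.png

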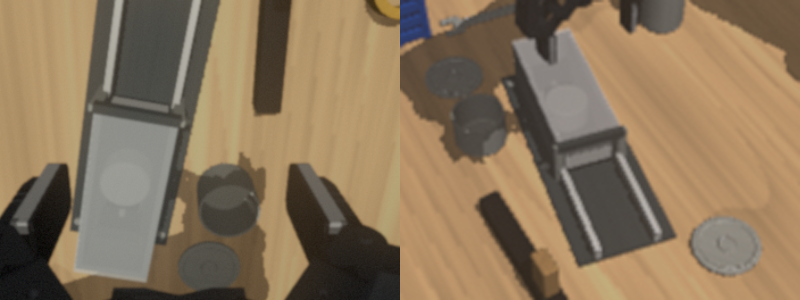

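The flap hangs shut across the mouth, right half (590,152). The cup shows under the roof at left half (125,184), full-frame (210,272). I'll check the cup position before handing in.

Run:
```python
from h import *
np.set_printoptions(precision=4,suppress=True)
u=np.array([-.159,-.9873]);n=np.array([.9873,-.159]);O=np.array([.4894,-.103])
c=arm.camera_info('wrist')
P=ray('wrist',(210,272),.042,c)[0,:2]-O;print('cup',P@u,P@n)
for uv in((202,203.5),(212,205)):
    print('mouth',(ray('wrist',uv,.072,c)[0,:2]-O)@u)
T=np.array([.5031,-.022])-O;print('pressed centre',T@u+.155+.03)
p=cv2.imread('pics/w6.png');cv2.imwrite('pics/w6c.png',cv2.resize(p[185:350,155:275],(580,797) ,interpolation=cv2.INTER_CUBIC)[:600])
```

```text
cup 0.10140931520775602 -0.002659548577970655
mouth -0.00587684409660696
mouth -0.006105345222376446
pressed centre 0.10285040000000001
```

View pics/w6c.png

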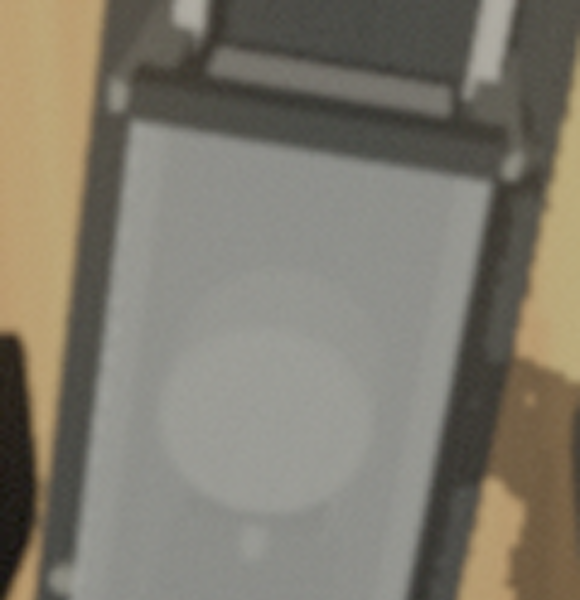

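The flap is shut, its lower edge at (330,80). The cup's top at (265,420) is centred about 101 mm in, which agrees with resting against the buffer within the roughly 2 mm camera calibration. The robot is touching nothing.

```bash
python3 -c "
from workcell import arm
print(arm.sign_off())"
```

```text
the job is handed in; nothing more can be done
None
```

I handed in the job at about 22 s. The bar pressed the cup home with about 6 N above sliding force. The flap then closed behind it, and the bar is upright on the bench in its old place. The pictures show the cup within about 2 mm of its pressed position, but the buffer itself can't be seen, so contact is inferred from that and the forces.

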